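Zero the footage counter and hold the bolt behind the bracket

TASK

A new roll has just been fitted to the wrapping-paper dispenser: first turn the pointer knob of its footage counter back, fully home to its zero stop. Then reach down into the narrow gap behind the dispenser's steel bracket, grip the hidden brass hex bolt head by its sides and hold it still, so that the slow nut driver on the other side can no longer drag it round. Finish while still gripping the bolt head, with the counter still at zero, and leave everything else on the table where it is.

Things in the scene. Friction and masses are not known exactly. Their poses are not given: they have to be found in the camera images.
- counter: Footage counter: fixed grey box 110 x 110 x 48 mm high with a white round dial on top (50 mm above the table); origin under its centre. Its x points from the centre to the zero stop, a small black block on the dial's rim opposite the black strip on the box's front; z up.
- knob_grip (a point): On the counter knob's upright axis, 84 mm above the table: the height to grip. Black disc 38 mm across (top at 60 mm) with an upright bar 40 long, 14 thick, from 59 to 99 mm; pinch it across its thickness. A red pointer runs along the bar and out over the dial. The point's axes are the counter's and do not turn with the knob; at zero, bar and pointer lie along its x.
- reset_knob (a joint): Counter knob's angle, rad: 0 = pointer at the zero stop (a hard stop), growing as it turns clockwise seen from above, so it is reset counter-clockwise. Starts 0.6 to 1.4 rad from zero; stays where it is left (friction about 0.06 N m).
- dispenser: Fixed paper dispenser; origin on the table under the bolt head. x points from the bracket to the paper roll, y along the bracket. Green base plate 270 x 240 mm, top at 10 mm. White roll 80 mm across behind the gap, from x = 65 to 145 mm, top 94 mm above the table. Orange nut driver in front of the bracket, top 89 mm above the table, out to x = -93 mm.
- bracket_top (a point): Middle of the steel bracket's top rear edge, 98 mm above the table, 21 mm in -x from the bolt head's centre. The bracket is an upright plate 150 mm wide (y), 5 mm thick. Behind it (+x) is a 50 mm wide gap, open above and at both ends, up to the green backing plate (150 mm wide, top 75 mm above the table).
- bolt_head (a point): Centre of the brass hex bolt head in the gap, 70 mm above the table; 24 mm across flats, 28 over corners, 14 thick along its level axis, 14 mm off the bracket on an 18 mm thick sleeve. Its axes are the dispenser's (x along the bolt, y along the bracket) and do not turn with the bolt. Grip it from above, fingers closing along y.
- bolt (a joint): Bolt's angle about the dispenser's x, rad. At 0 and each 1.047 rad on, two flats face +y and -y. The driver drags it round all the time at about 0.08 rad/s with 0.05 N m; it turns either way against a stiff drag (0.6 N m s/rad). A firm pinch at any angle of the flats stops it, perhaps after the flats have settled onto the fingers for 1 or 2 s.
- book_red: Red book 130 x 190 x 35 mm lying flat, loose, to be left alone; origin under its centre.
- book_blue: Blue book 120 x 180 x 28 mm lying flat, loose, to be left alone; origin under its centre.
- mug: White mug, 80 mm across, 90 mm high, to be left alone; origin under its centre.
- jar: Amber jar, 64 mm across, 90 mm high, to be left alone; origin under its centre.
- twine: Wooden twine spool standing upright, 56 mm across, 58 mm high, to be left alone; origin under its centre.
- spanner: Steel spanner 160 mm long lying flat beyond the counter, to be left alone; origin under its centre.
There are look-alikes about, which are no part of the job. Leave any blue or green look-alike of the counter alone.

How it is judged:
On the way, in this order (a step that is already met when the one before it is completed fails the run):
1. the counter knob is back at its zero stop (value of joint reset_knob below 0.06 rad), for 0.2 s.
2. the bolt head is gripped behind the bracket and no longer turns (contact force between the fingers and bolt above 5 N and distance between the grasp point and bolt_head below 0.025 m and velocity of joint bolt between -0.02 and 0.02 rad/s), for 0.5 s.
At the end, for the whole second after the job is handed in: The fingers grip the bolt head (contact force above 5 N, the grasp point within 25 mm of the head's centre), the bolt turns slower than 0.02 rad/s though the driver still drags at it, and the counter knob is within 0.08 rad of its zero stop; the robot is still holding (all of step 2 and value of joint reset_knob below 0.08 rad); the arm keeps its last pose, push and grip.
It fails at once if a book, the mug, the jar, the twine spool or the spanner is moved more than 25 mm (distance of any of book_red, book_blue, mug, jar, twine, spanner from where it was at the start of the episode above 0.025 m).
It also fails if it takes over 51 s, if anything falls off the work surface, if the arm or the gripper's body presses on something with over 40 N, if the wrist force passes 120 N, or if a joint passes its speed limit or range.

ROBOT

A 6-joint arm with a two-finger parallel gripper is mounted at the origin on the work surface. World frame = base frame: x ahead of the robot, y to its left, z up, the work surface at z = 0. Lengths are in m, angles in rad, forces in N, time in s.
With the tool pointing down it reaches from about 0.375 to 0.975 m from the base axis. Payload 3.8 kg.
Tool frame: the origin (TCP) lies on the mounting face of the last link; the fingertips stand 173 mm ahead of it and the grasp point (between the pads) lies 155 mm ahead of it; z points along the fingers, y is the direction in which the jaws open and shut (so a half turn about z gives the same grasp; the last joint's range is limited). The gripper opens to 85 mm and grips with 20 to 120 N. Pads are 22 mm wide; open, the fingers measure 114 mm over their backs; the gripper's body (76 mm by 85 mm) begins 54 mm behind the grasp point. The pads swing forward as they close: fully open they stand 13 mm farther back than shut.
Start: joints at [-1.259, 0.264, 1.604, -0, 1.274, -0.037], TCP at [0.231, -0.634, 0.405] pointing down, gripper open.
Joint ranges: [-2.63, 2.63], [-0.94, 2.18], [0.31, 2.57], [-1.31, 4.45], [0, 2.66], [-2.55, 2.55]. Speed limits (rad/s): [2.57, 2.57, 3.14, 3.14, 3.14, 3.14].

INTERFACE

Orientations are given as a rotation vector (axis times angle).
In Python, from workcell import bot, imaging, order gives the robot as it stands. The module is installed in compiled form; this text tells all that it offers.
- The arm moves only by the shell command python3 -m creep 'ROWS' [OPENING] [FORCE]. ROWS is JSON, a list of rows, each an object with "slide": the shift along the tool's x, y, z each as a share of 25 mm, from -1 to 1, a list of three; "angular": the turn, a rotation vector about the tool's x, y, z each as a share of 4 degrees, from -1 to 1, a list of three. A call has 1 to 5 rows; each row shifts and turns the commanded pose from where the row before left it, along the tool's axes as they then stand; what a row does not reach is not made up. A row lasts 1/12 s, in which the tool goes at most 41.7 mm and 7.16 degrees, less where a joint would pass 70% of its speed; a pose out of reach is approached as far as the arm can. A call with a number of a shift or a turn outside -1 to 1 is refused whole. A call with a gripper value outside its range is refused whole. OPENING is the closure, from -1 (fully open) to 1 (shut), set as the call begins (- or left out, the last holds). The fingers move at their own pace and stop on an object; FORCE is the grip in N (left out, the last holds). Time passes only in rows, so rows that do not move let the fingers close. It gives the time, the measured TCP pose, the force and the opening at its end, in the units of the state.
- bot.read_state(): the state, without advancing time (a new reading comes with each control period).
- imaging.read_camera(name): name is "side" or "top"; returns (picture, depth): 400x640x3 uint8, red, green, blue; 400x640 float32, m along the optical axis (not along the pixel's ray), 0 where there is no reading.
- imaging.camera_model(name): a dict with "fovy" (degrees; the focal length in pixels is half the picture's height over the tangent of half this angle, whatever the lens; pixels are square), "cx", "cy" (the principal point, pixels), "camera_from_world" (4x4, takes a point from world to camera coordinates). Camera axes: x right, y down, z forward; pixel columns grow to the right and rows downward; lengths in m; the calibration is good to about 2 mm. A picture is of the moment at which its call begins. camera_model takes no time and is no camera call.
- order.finish_job(): hands the job in, once; it reports no verdict.
The state is a dict: "time": time; "q": joint angles; "joint_vel": joint speeds; "joint_torque": joint torques, N m; "tool_pos": TCP position; "tcp_rot": TCP orientation; "wrist_force": force on the tool from outside, world axes, zero at the start; "torque": the same for the moment, N m; "width": opening from 0.0 (shut) to 1.0 (fully open).
Only numpy, scipy, OpenCV 4.12 (cv2) and the standard library are available. Lean on these libraries where they do the work, as an engineer would, in place of code of your own. Each camera call takes 0.05 s, during which the arm holds its last target.

## Working session

There is one attempt and no reset: what is moved stays moved. The work goes in short steps, Python scripts to look and compute and a shell command to move; the robot and the scene stay as the last step left them, time stands still between calls to the robot, and variables do not carry over. Pictures are saved under pics/ and viewed, and the job is handed in when it is done.

```bash
mkdir -p pics; python3 - <<'E'
from workcell import bot, imaging
import cv2,numpy as np
print(bot.read_state())
for n in("top","side"):
    p,d=imaging.read_camera(n); cv2.imwrite(f"pics/{n}0.png",p[:,:,::-1]); np.savez(f"pics/{n}0.npz",p=p,d=d)
    print(n,imaging.camera_model(n))
E
```

```text
{'time': 0.0, 'q': array([-1.25888066e+00,  2.64810931e-01,  1.60540121e+00,  2.92607473e-05,
        1.27368473e+00, -3.68748747e-02]), 'joint_vel': array([-7.05376686e-05,  2.86188554e-03, -1.83724044e-03, -4.93255528e-04,
        4.65845317e-04, -2.89926586e-04]), 'joint_torque': array([ 7.55123365e-04, -5.15111697e+01, -3.67314255e+01, -2.98243012e-04,
        1.27891821e-02, -4.13206476e-05]), 'tool_pos': array([ 0.23060289, -0.63402403,  0.40330794]), 'tcp_rot': array([-3.09169055e+00, -5.44695951e-01,  4.52334827e-04]), 'wrist_force': array([-0.11483616,  0.32096683, -0.48259725]), 'torque': array([ 0.04143549, -0.01635602, -0.01687277]), 'width': 0.997600058710037}
top {'fovy': 50.36351335868556, 'cx': 312.17509535553836, 'cy': 209.85317391472248, 'camera_from_world': array([[ 0.02634598, -0.99965167, -0.00155932, -0.00250268],
       [-0.99727401, -0.0261757 , -0.0689883 ,  0.50825356],
       [ 0.06892345,  0.00337263, -0.99761625,  1.28237877],
       [ 0.        ,  0.        ,  0.        ,  1.        ]])}
side {'fovy': 42.633221948089655, 'cx': 311.14407817703085, 'cy': 205.07615350436504, 'camera_from_world': array([[-0.77966017, -0.62598083, -0.01667384,  0.36742981],
       [-0.33932921,  0.44471412, -0.82890593,  0.23918352],
       [ 0.52629431, -0.64060701, -0.55913947,  1.23197527],
       [ 0.        ,  0.        ,  0.        ,  1.        ]])}
```

View pics/top0.png

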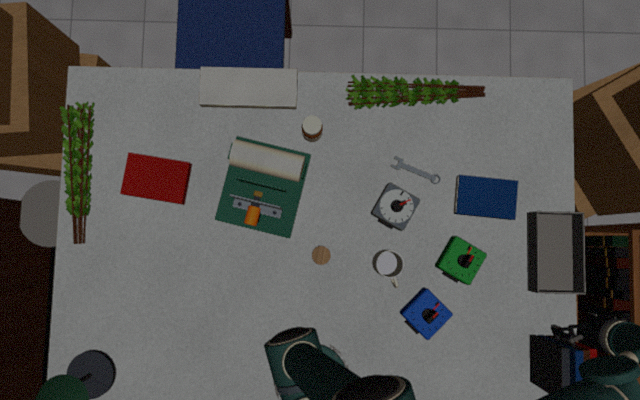

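View pics/side0.png

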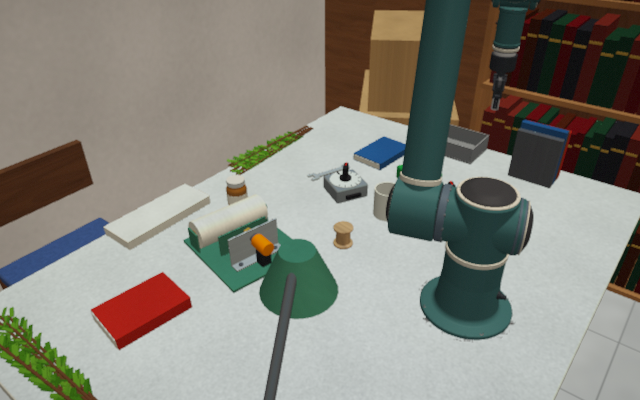

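The top view shows the grey counter at about (396,206) and the dispenser at about (262,187), with the bracket near row 205. I'll zoom in on both and measure.

```bash
cat > h.py <<'E'
from workcell import bot, imaging
import cv2,numpy as np
from scipy.spatial.transform import Rotation as R
def cam(n):
    m=imaging.camera_model(n); f=200/np.tan(np.radians(m['fovy']/2)); return m,f
def ray(n,u,v,z):
    m,f=cam(n);T=np.array(m['camera_from_world']);Rm=T[:3,:3];c=-Rm.T@T[:3,3]
    d=Rm.T@np.array([(u-m['cx'])/f,(v-m['cy'])/f,1]);return c+d*(z-c[2])/d[2]
def proj(n,p):
    m,f=cam(n);q=np.array(m['camera_from_world'])@np.r_[p,1];return np.array([m['cx']+f*q[0]/q[2],m['cy']+f*q[1]/q[2]])
def dep(n,D):
    m,f=cam(n);T=np.array(m['camera_from_world']);v,u=np.mgrid[0:400,0:640]
    P=np.stack([(u-m['cx'])/f*D,(v-m['cy'])/f*D,D],-1);return (P-T[:3,3])@T[:3,:3]
def crop(p,x0,y0,x1,y1,s,name):
    cv2.imwrite(name,cv2.resize(p[y0:y1,x0:x1,::-1],None,fx=s,fy=s,interpolation=cv2.INTER_CUBIC))
E
python3 - <<'E'
from h import *
t=np.load("pics/top0.npz");s=np.load("pics/side0.npz")
crop(t['p'],360,175,440,235,8,"pics/c1.png");crop(t['p'],205,130,320,245,5,"pics/c2.png")
crop(s['p'],310,150,390,210,8,"pics/c3.png");crop(s['p'],180,190,310,290,6,"pics/c4.png")
W=dep("top",t['d'])
for u,v in[(396,206),(450,330),(100,350),(320,180),(160,180)]:print(u,v,W[v,u])
E
```

```text
396 206 [ 0.51947009 -0.22824254  0.10390928]
450 330 [ 0.15533815 -0.41615917  0.00283812]
100 350 [0.06808248 0.64034012 0.00448587]
320 180 [ 0.60359476 -0.01101806 -0.00353612]
160 180 [0.58583727 0.47522702 0.03250986]
```

View pics/c1.png

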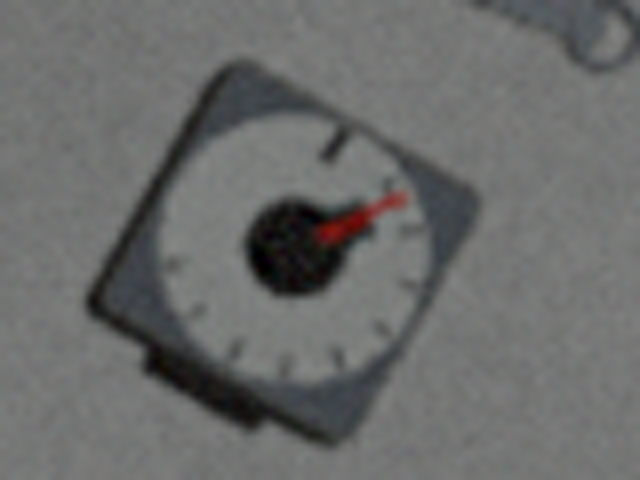

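View pics/c2.png

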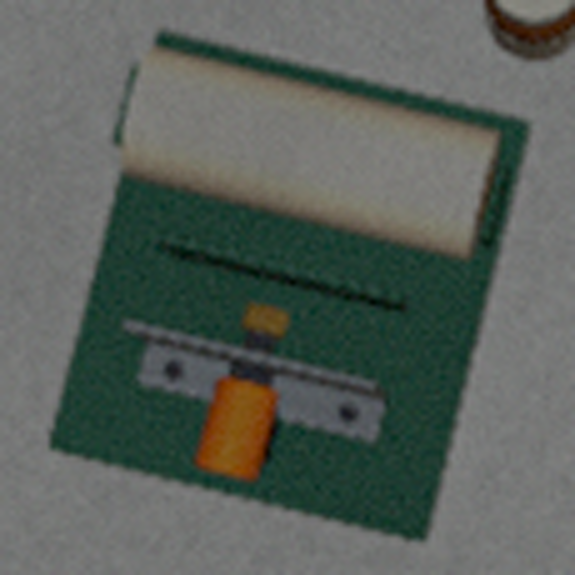

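View pics/c3.png

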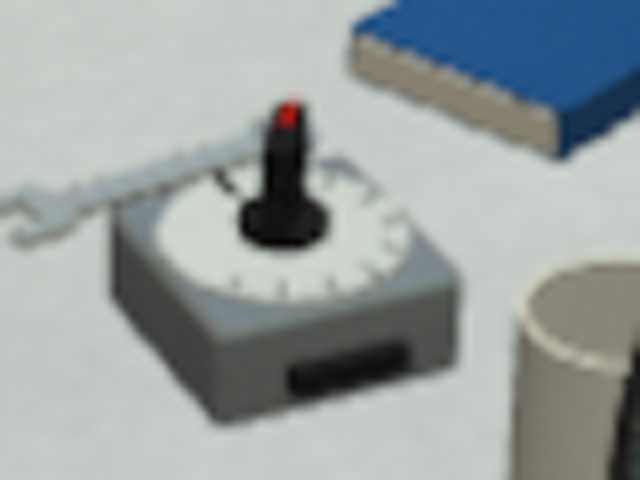

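View pics/c4.png

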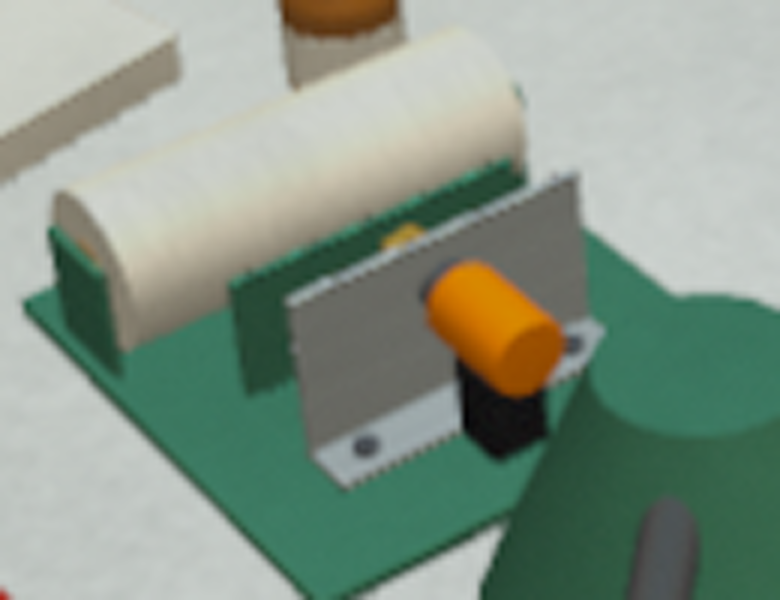

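```bash
python3 - <<'E'
from h import *
c1=lambda u,v:((u+.5)/8-.5+360,(v+.5)/8-.5+175)
c2=lambda u,v:((u+.5)/5-.5+205,(v+.5)/5-.5+130)
A=np.array([ray("top",*c1(*q),.048) for q in[(240,60),(480,205),(342,443),(90,300)]])[:,:2]
print("box corners",A.round(4),"ctr",A.mean(0),"sides",np.linalg.norm(np.roll(A,-1,0)-A,axis=1))
print("dial ctr",ray("top",*c1(298,247),.05)); 
st=ray("top",*c1(337,141),.052)[:2];print("stop",st,np.degrees(np.arctan2(*(st-A.mean(0))[::-1])))
d=(A[0]+A[1])/2-(A[2]+A[3])/2;print("front-normal ang",np.degrees(np.arctan2(d[1],d[0])), )
d=(A[1]+A[2])/2-(A[3]+A[0])/2;print(np.degrees(np.arctan2(d[1],d[0]))+90)
# pointer red mask
t=np.load("pics/top0.npz");p=t['p'].astype(int)
m=(p[...,0]>p[...,1]+40)&(p[...,0]>p[...,2]+40);v,u=np.nonzero(m[185:225,380:415]);u+=380;v+=185
for z in(.06,.099):
  P=np.array([ray("top",a,b,z)[:2] for a,b in zip(u,v)]);c=P.mean(0);U=np.linalg.svd(P-c)[2][0];U*=np.sign(U[0])
  print(z,len(u),c,"pt ang",np.degrees(np.arctan2(U[1],U[0])),(P-c)@U)
ft=[ray("top",a,b,.1)[:2] for a,b in zip(u,v)]
B=np.array([ray("top",*c2(*q),.01) for q in[(160,32),(529,122),(427,540),(52,447)]])[:,:2]
print("base ctr",B.mean(0),np.linalg.norm(np.roll(B,-1,0)-B,axis=1))
d=(B[0]+B[1])/2-(B[2]+B[3])/2;print("x ang",np.degrees(np.arctan2(d[1],d[0])))
d=(B[0]+B[3])/2-(B[2]+B[1])/2;print("y ang",np.degrees(np.arctan2(d[1],d[0])))
k=np.array([ray("top",*c2(*q),.098) for q in[(124,323),(383,385)]])[:,:2];d=k[0]-k[1]
print("bracket",k,np.linalg.norm(d),np.degrees(np.arctan2(d[1],d[0])),k.mean(0))
a=np.arctan2(d[1],d[0])-np.pi/2;X=np.array([np.cos(a),np.sin(a)]);print("bolt from bracket",k.mean(0)+.021*X)
# brass
h=cv2.cvtColor(t['p'],cv2.COLOR_RGB2HSV);bm=(h[...,0]>17)&(h[...,0]<30)&(h[...,1]>110)&(h[...,2]>50)
v,u=np.nonzero(bm[188:200,245:270]);print("brass",len(u),u.mean()+245,v.mean()+188,ray("top",u.mean()+245,v.mean()+188,.083))
W=dep("top",t['d'])
print(np.array([W[v+188,u+245]for v,u in zip(v,u)]).mean(0))
E
```

```text
box corners [[ 0.5956 -0.2189]
 [ 0.5434 -0.3092]
 [ 0.4532 -0.2588]
 [ 0.504  -0.1642]] ctr [ 0.52405809 -0.23777373] sides [0.10431965 0.10332634 0.10729665 0.10662217]
dial ctr [ 0.52570994 -0.24109476  0.05      ]
stop [ 0.56556142 -0.25473217] -22.225134176883437
front-normal ang -30.044350585650374
-29.124064661583645
0.06 21 [ 0.53635999 -0.26138002] pt ang -62.345677638948075 [ 1.59926659e-02  1.86487675e-02  9.32982951e-03  1.19855428e-02
  1.46412366e-02  1.37191570e-05  2.66906381e-03  5.32438893e-03
  7.97969452e-03 -6.64458873e-03 -3.98963214e-03 -1.33469508e-03
  1.32022245e-03 -1.33008280e-02 -1.06462593e-02 -7.99171021e-03
 -5.33718062e-03 -2.68267056e-03 -1.46466574e-02 -1.19925157e-02
 -9.33839341e-03]
0.099 21 [ 0.5326971  -0.25305207] pt ang -62.34567763894804 [ 1.54954376e-02  1.80689583e-02  9.03975561e-03  1.16129001e-02
  1.41860256e-02  1.32926144e-05  2.58607990e-03  5.15884826e-03
  7.73159769e-03 -6.43800170e-03 -3.86559042e-03 -1.29319805e-03
  1.27917539e-03 -1.28872917e-02 -1.03152563e-02 -7.74323980e-03
 -5.17124224e-03 -2.59926360e-03 -1.41912779e-02 -1.16196561e-02
 -9.04805325e-03]
base ctr [0.57735473 0.16447818] [0.23658722 0.26618146 0.23743677 0.26612864]
x ang -12.129430395958503
y ang 77.62822935556797
bracket [[0.54143053 0.24964009]
 [0.50960438 0.09964924]] 0.15333022770405294 78.02024517982265 [0.52551745 0.17464467]
bolt from bracket [0.5460601  0.17028578]
brass 43 257.86046511627904 193.5581395348837 [0.54699059 0.16989547 0.083     ]
[0.54732705 0.17034179 0.07969453]
```

```bash
python3 - <<'E'
from h import *
c1=lambda u,v:((u+.5)/8-.5+360,(v+.5)/8-.5+175)
c3=lambda u,v:((u+.5)/8-.5+310,(v+.5)/8-.5+150)
# ellipse of white dial
t=np.load("pics/top0.npz");s=np.load("pics/side0.npz")
for n,im,box in(("top",t['p'],(360,175,440,235)),("side",s['p'],(310,150,390,210))):
    x0,y0,x1,y1=box;c=cv2.resize(im[y0:y1,x0:x1],None,fx=8,fy=8,interpolation=cv2.INTER_CUBIC)
    a=c.astype(float).mean(2);a=np.clip((a-a.min())/(np.percentile(a,99)-a.min()),0,1)**1.2
    cv2.imwrite(f"pics/{n}e.png",cv2.resize((np.dstack([a]*3)*255).astype('uint8'),None,fx=1.25,fy=1.25))
print("stop side",ray("side",*c3(225,181),.052),"knob base side",ray("side",*c3(284,222),.06))
B=np.array([ray("side",*c3(*q),.048) for q in[(113,205),(345,155),(460,275),(213,335)]])
print(B,B.mean(0))
for q in[(345,130),(325,158),(388,185),(412,230),(410,285),(382,328),(338,357),(286,365),(236,350),(196,310),(173,265)]:
    w=ray("top",*c1(*q),.05)-[.5255,-.240,.05];print(q,np.linalg.norm(w),np.degrees(np.arctan2(w[1],w[0])))
print(c1(250,325))
print("white dial edge ctr")
for L in [((160,247),(437,235)),((300,110),(290,383))]:
    a,b=[ray("top",*c1(*q),.05) for q in L];print((a+b)/2,np.linalg.norm(a-b))
E
```

```text
stop side [ 0.56194113 -0.25163953  0.052     ] knob base side [ 0.51648895 -0.22885129  0.06      ]
[[ 0.59059436 -0.21453947  0.048     ]
 [ 0.53919649 -0.30387988  0.048     ]
 [ 0.44968668 -0.254054    0.048     ]
 [ 0.50057861 -0.16043903  0.048     ]] [ 0.52001403 -0.23322809  0.048     ]
(345, 130) 0.04803604509206401 -22.1135761055354
(325, 158) 0.035465051594422106 -17.637004629285478
(388, 185) 0.042074238241233776 -54.73653920207617
(412, 230) 0.04414749029598654 -79.98254844902621
(410, 285) 0.044834729199084926 -106.70565870837495
(382, 328) 0.0438365423877223 -131.757209480912
(338, 357) 0.04364846354611114 -157.8270047015578
(286, 365) 0.04399417832326757 176.34165029762218
(236, 350) 0.04434844214626663 151.06281778289915
(196, 310) 0.04388440973783405 123.62699988556683
(173, 265) 0.0460043849720844 99.68077608342934
(390.8125, 215.1875)
white dial edge ctr
[ 0.52795783 -0.24125564  0.05      ] 0.10334645737370776
[ 0.52600912 -0.23997871  0.05      ] 0.10216394677987926
```

View pics/tope.png

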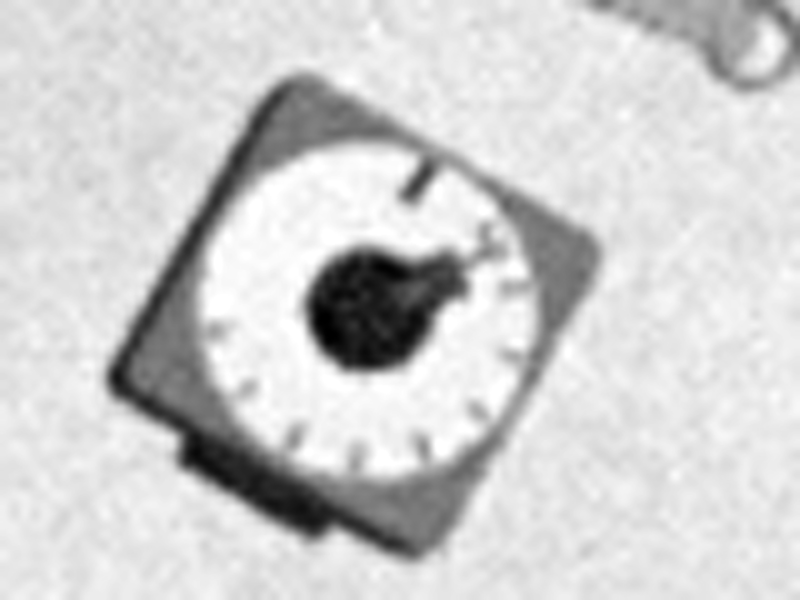

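View pics/sidee.png

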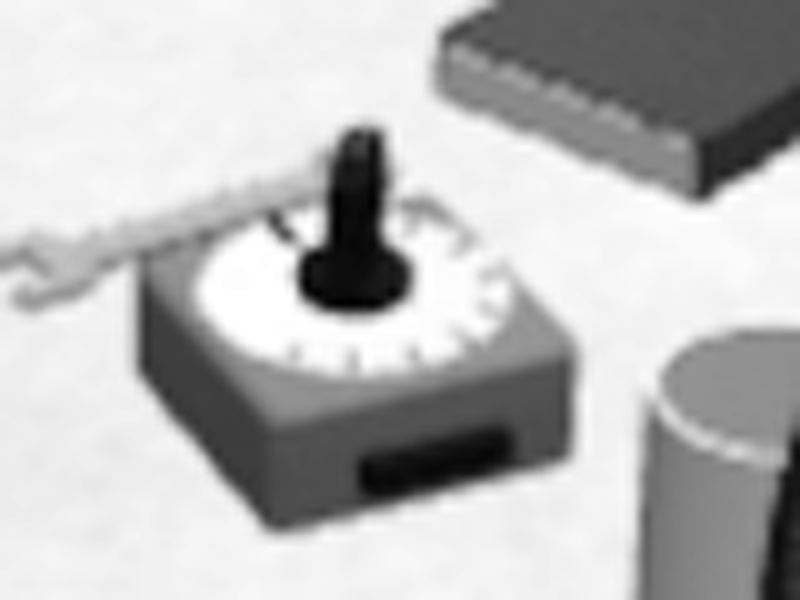

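```bash
cat >> h.py <<'E'
def plan(x,y,ztcp,jawdeg):
    """rows needed: shift units (25mm) in present tool axes, turn units (4deg) so that tool is down, jaw y along jawdeg (mod 180)"""
    s=bot.read_state();Rm=R.from_rotvec(s['tcp_rot']).as_matrix();d=np.array([x,y,ztcp])-s['tool_pos']
    best=None
    for k in(0,180):
        a=np.radians(jawdeg+k);Y=np.array([np.cos(a),np.sin(a),0]);Z=np.array([0,0,-1.]);X=np.cross(Y,Z)
        T=np.stack([X,Y,Z],1);w=R.from_matrix(Rm.T@T).as_rotvec(degrees=True)/4
        if best is None or np.linalg.norm(w)<np.linalg.norm(best):best=w
    print("t",s['time'],"pos",s['tool_pos'].round(4),"q6",s['q'][5].round(3),"F",s['wrist_force'].round(1),"w",round(s['width'],3))
    print("slide units",(Rm.T@d/.025).round(2),"turn units",best.round(2),"jaw now",np.degrees(np.arctan2(Rm[1,1],Rm[0,1])).round(1))
E
python3 - <<'E'
from h import *
plan(.525,-.240,.34,27)
print(R.from_rotvec(bot.read_state()['tcp_rot']).as_matrix().round(3))
for z in(.06,.099):print(proj("top",[.5255,-.24,z]))
E
```

```text
t 0.1 pos [ 0.2306 -0.6341  0.4035] q6 -0.037 F [-0.1  0.3  0.5] w 1.003
slide units [ 16.45 -10.78   2.56] turn units [-3.000e-02  2.000e-02  2.075e+01] jaw now -70.0
[[ 0.94   0.342 -0.001]
 [ 0.342 -0.94   0.002]
 [ 0.    -0.002 -1.   ]]
[397.10724213 205.23026663]
[399.79676089 204.14386637]
```

```bash
python3 -m creep '[{"slide":[0.82,-0.54,0]},{"slide":[0.82,-0.54,0]},{"slide":[0.82,-0.54,0]},{"slide":[0.82,-0.54,0]},{"slide":[0.82,-0.54,0]}]' -1 60
python3 -m creep '[{"slide":[0.82,-0.54,0]},{"slide":[0.82,-0.54,0]},{"slide":[0.82,-0.54,0]},{"slide":[0.82,-0.54,0]},{"slide":[0.82,-0.54,0]}]'
python3 -m creep '[{"slide":[0.82,-0.54,0]},{"slide":[0.82,-0.54,0]},{"slide":[0.82,-0.54,0]},{"slide":[0.82,-0.54,0]},{"slide":[0.82,-0.54,0]}]'
python3 -m creep '[{"slide":[0.82,-0.54,0]},{"slide":[0.82,-0.54,0]},{"slide":[0.82,-0.54,0]},{"slide":[0.82,-0.54,0]},{"slide":[0.82,-0.54,0]}]'
for i in 1 2 3 4 5; do :; done
python3 -m creep '[{"slide":[0,0,0],"angular":[0,0,-1]},{"slide":[0,0,0],"angular":[0,0,-1]},{"slide":[0,0,0],"angular":[0,0,-1]},{"slide":[0,0,0],"angular":[0,0,-1]},{"slide":[0,0,0],"angular":[0,0,-1]}]'
python3 -m creep '[{"slide":[0,0,0],"angular":[0,0,-1]},{"slide":[0,0,0],"angular":[0,0,-1]},{"slide":[0,0,0],"angular":[0,0,-1]},{"slide":[0,0,0],"angular":[0,0,-1]},{"slide":[0,0,0],"angular":[0,0,-1]}]'
python3 -m creep '[{"slide":[0,0,0],"angular":[0,0,-1]},{"slide":[0,0,0],"angular":[0,0,-1]},{"slide":[0,0,0],"angular":[0,0,-1]},{"slide":[0,0,0],"angular":[0,0,-1]},{"slide":[0,0,0],"angular":[0,0,-1]}]'
python3 -m creep '[{"slide":[0,0,0],"angular":[0,0,-1]},{"slide":[0,0,0],"angular":[0,0,-1]},{"slide":[0,0,0],"angular":[0,0,-1]},{"slide":[0,0,0],"angular":[0,0,-1]},{"slide":[0,0,0],"angular":[0,0,-1]}]'
python3 -m creep '[{"slide":[0,0,0],"angular":[0,0,-1]},{"slide":[0,0,0],"angular":[0,0,-1]},{"slide":[0,0,0],"angular":[0,0,-1]},{"slide":[0,0,0],"angular":[0,0,-1]},{"slide":[0,0,0],"angular":[0,0,-0.25]}]'
python3 - <<'E'
from h import *
plan(.525,-.240,.34,27)
for n in("top","side"):
    p,d=imaging.read_camera(n); np.savez(f"pics/{n}1.npz",p=p,d=d)
    u,v=map(int,proj(n,[.525,-.24,.15])); print(u,v)
    crop(p,u-60,v-45,u+60,v+45,6,f"pics/{n}1.png")
E
```

```text
time: 0.52
tool_pos: [0.2306, -0.6342, 0.4039]
tcp_rot: [-2.949, -1.079, -0.0]
wrist_force: [-0.5, -0.4, -0.1]
width: 1.002
time: 0.93
tool_pos: [0.2306, -0.6342, 0.4038]
tcp_rot: [-2.717, -1.574, -0.0]
wrist_force: [0.3, 0.1, -0.1]
width: 1.001
time: 1.35
tool_pos: [0.2306, -0.6342, 0.4039]
tcp_rot: [-2.402, -2.022, -0.001]
wrist_force: [-0.6, -0.1, 1.1]
width: 1.0
time: 1.77
tool_pos: [0.2306, -0.6342, 0.4039]
tcp_rot: [-2.015, -2.409, -0.001]
wrist_force: [-0.2, -0.4, -0.2]
width: 1.002
time: 2.18
tool_pos: [0.2306, -0.6342, 0.4039]
tcp_rot: [-1.638, -2.679, -0.001]
wrist_force: [0.4, -0.6, -0.0]
width: 1.003
t 2.1833 pos [ 0.2306 -0.6342  0.4039] q6 -1.732 F [ 0.4 -0.6 -0. ] w 1.003
slide units [ 8.66 17.67  2.57] turn units [ 0.   -0.02  0.03] jaw now 27.1
403 202
345 149validation failed for argument at $[0]...
validation failed for argument at $[0]...
validation failed for argument at $[0]...
validation failed for argument at $[0]...
```

View pics/top1.png

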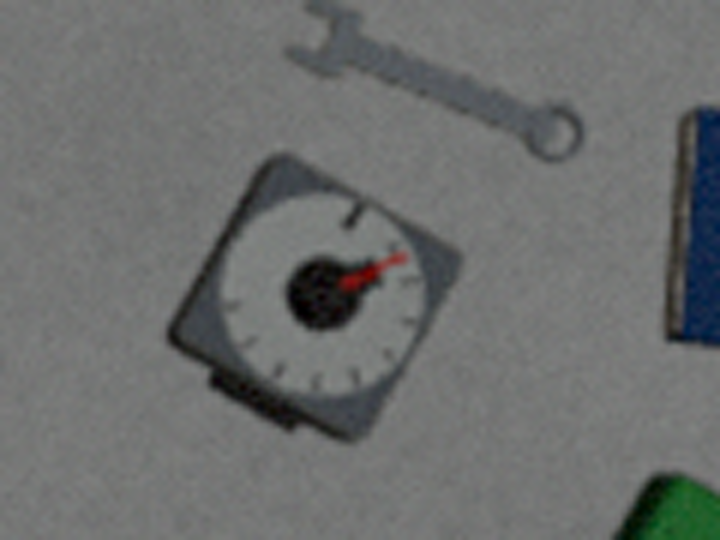

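View pics/side1.png

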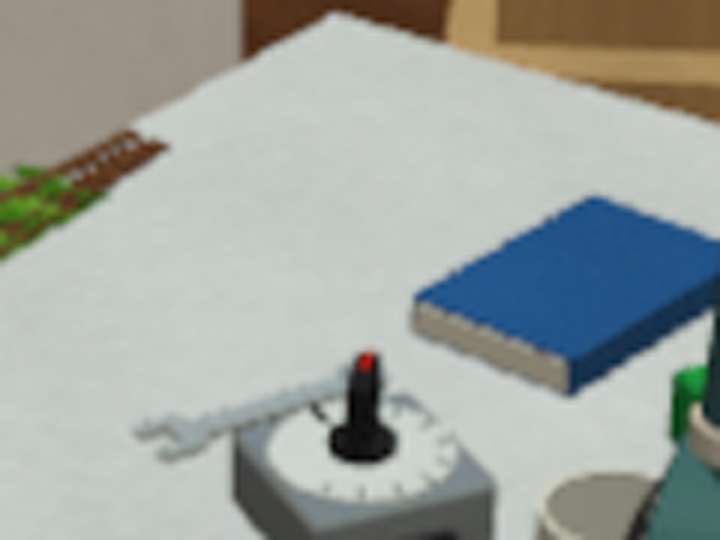

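Rows need both keys, so the slide rows were refused and only the turn was carried out. I'll do the slide now.

```bash

python3 -m creep '[{"slide":[0.43,0.88,0],"angular":[0,0,0]},{"slide":[0.43,0.88,0],"angular":[0,0,0]},{"slide":[0.43,0.88,0],"angular":[0,0,0]},{"slide":[0.43,0.88,0],"angular":[0,0,0]},{"slide":[0.43,0.88,0],"angular":[0,0,0]}]' -1 60
python3 -m creep '[{"slide":[0.43,0.88,0],"angular":[0,0,0]},{"slide":[0.43,0.88,0],"angular":[0,0,0]},{"slide":[0.43,0.88,0],"angular":[0,0,0]},{"slide":[0.43,0.88,0],"angular":[0,0,0]},{"slide":[0.43,0.88,0],"angular":[0,0,0]}]'
python3 -m creep '[{"slide":[0.43,0.88,0],"angular":[0,0,0]},{"slide":[0.43,0.88,0],"angular":[0,0,0]},{"slide":[0.43,0.88,0],"angular":[0,0,0]},{"slide":[0.43,0.88,0],"angular":[0,0,0]},{"slide":[0.43,0.88,0],"angular":[0,0,0]}]'
python3 -m creep '[{"slide":[0.43,0.88,0],"angular":[0,0,0]},{"slide":[0.43,0.88,0],"angular":[0,0,0]},{"slide":[0.43,0.88,0.8],"angular":[0,0,0]},{"slide":[0.43,0.88,0.8],"angular":[0,0,0]},{"slide":[0.43,0.88,0.8],"angular":[0,0,0]}]'
python3 - <<'E'
from h import *
plan(.525,-.240,.239,27)
for n in("top","side"):
    p,d=imaging.read_camera(n); np.savez(f"pics/{n}2.npz",p=p,d=d)
    u,v=map(int,proj(n,[.525,-.24,.12])); print(u,v)
    crop(p,u-60,v-45,u+60,v+45,6,f"pics/{n}2.png")
E
```

```text
time: 2.7
tool_pos: [0.3048, -0.5356, 0.4044]
tcp_rot: [-1.645, -2.676, -0.0]
wrist_force: [0.6, -0.6, 0.2]
width: 1.0
time: 3.12
tool_pos: [0.3785, -0.4376, 0.4046]
tcp_rot: [-1.644, -2.677, -0.0]
wrist_force: [0.1, -0.1, -1.0]
width: 1.005
time: 3.53
tool_pos: [0.4521, -0.3398, 0.4046]
tcp_rot: [-1.644, -2.677, -0.0]
wrist_force: [0.6, 0.1, -0.3]
width: 1.001
time: 3.95
tool_pos: [0.5259, -0.2421, 0.3446]
tcp_rot: [1.643, 2.676, 0.0]
wrist_force: [0.3, 0.1, -0.3]
width: 1.0
t 3.95 pos [ 0.5259 -0.2421  0.3446] q6 -0.944 F [ 0.3  0.1 -0.3] w 1.0
slide units [0.1  0.   4.22] turn units [ 0.01  0.02 -0.03] jaw now 26.9
401 203
345 158
```

View pics/top2.png

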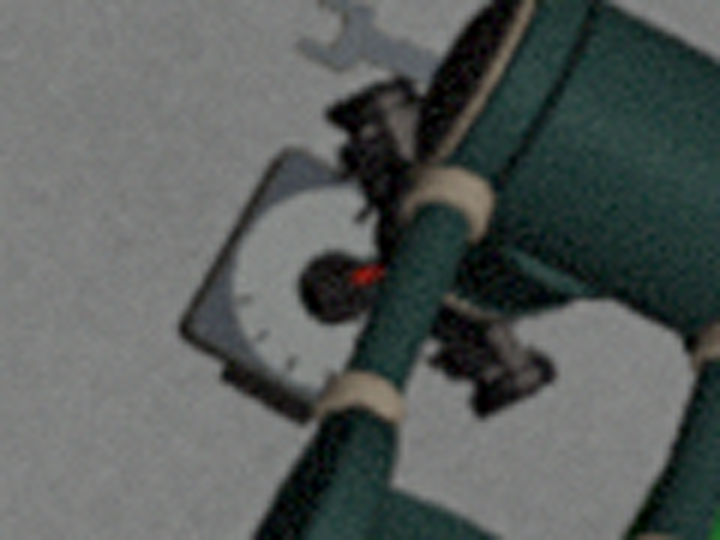

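View pics/side2.png

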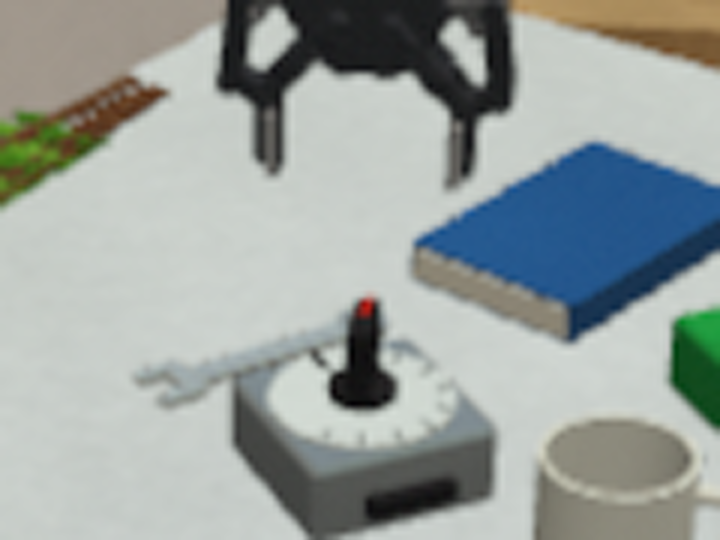

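```bash
python3 - <<'E'
from h import *
e=proj("side",[.5259,-.2421,.3446-.160]); x0,y0=345-60,158-45
print("expect tips crop",(e+.5-[x0,y0])*6-.5)
print("expect bar top crop at top est",(proj("side",[.525,-.24,.099])+.5-[x0,y0])*6-.5, (proj("side",[.525,-.24,.059])+.5-[x0,y0])*6-.5)
s=bot.read_state();Rm=R.from_rotvec(s['tcp_rot']).as_matrix()
for sg in(1,-1):print((proj("side",s['tool_pos']+Rm@[0,sg*.0425,.160])+.5-[x0,y0])*6-.5)
for p in([.525,-.24,.099],[.52,-.235,.099]):print(p,(proj("side",p)+.5-[x0,y0])*6-.5)
E
```

```text
expect tips crop [367.99738064 160.95465168]
expect bar top crop at top est [363.57726254 310.42619644] [362.03259618 376.37398538]
[284.45041408 164.97154697]
[450.50553098 177.49764182]
[0.525, -0.24, 0.099] [363.57726254 310.42619644]
[0.52, -0.235, 0.099] [365.79763916 317.0657008 ]
```

```bash

python3 -m creep '[{"slide":[0.1,0,0.85],"angular":[0,0,0]},{"slide":[0,0,0.85],"angular":[0,0,0]},{"slide":[0,0,0.85],"angular":[0,0,0]},{"slide":[0,0,0.85],"angular":[0,0,0]},{"slide":[0,0,0.8],"angular":[0,0,0]}]'
python3 -m creep '[{"slide":[0,0,0],"angular":[0,0,0]},{"slide":[0,0,0],"angular":[0,0,0]},{"slide":[0,0,0],"angular":[0,0,0]},{"slide":[0,0,0],"angular":[0,0,0]},{"slide":[0,0,0],"angular":[0,0,0]}]' 1 40
python3 -m creep '[{"slide":[0,0,0],"angular":[0,0,0]},{"slide":[0,0,0],"angular":[0,0,0]},{"slide":[0,0,0],"angular":[0,0,0]},{"slide":[0,0,0],"angular":[0,0,0]},{"slide":[0,0,0],"angular":[0,0,0]}]'
python3 -m creep '[{"slide":[0,0,0],"angular":[0,0,0]},{"slide":[0,0,0],"angular":[0,0,0]},{"slide":[0,0,0],"angular":[0,0,0]},{"slide":[0,0,0],"angular":[0,0,0]},{"slide":[0,0,0],"angular":[0,0,0]}]'
python3 - <<'E'
from h import *
plan(.525,-.240,.239,27);print(bot.read_state()['torque'])
p,d=imaging.read_camera("side");crop(p,285,113,405,203,6,"pics/side3.png")
E
```

```text
time: 4.47
tool_pos: [0.5239, -0.2415, 0.2393]
tcp_rot: [1.644, 2.677, -0.001]
wrist_force: [0.3, -0.0, -0.3]
width: 1.0
time: 4.88
tool_pos: [0.5249, -0.2414, 0.2417]
tcp_rot: [1.64, 2.675, 0.0]
wrist_force: [0.2, 0.2, 0.1]
width: 0.305
time: 5.3
tool_pos: [0.5252, -0.241, 0.2415]
tcp_rot: [1.64, 2.675, 0.001]
wrist_force: [1.6, 2.3, 5.8]
width: 0.158
time: 5.72
tool_pos: [0.5252, -0.2411, 0.2415]
tcp_rot: [1.64, 2.676, 0.001]
wrist_force: [2.8, 1.9, 6.7]
width: 0.16
t 5.7167 pos [ 0.5252 -0.2411  0.2415] q6 -0.945 F [2.8 1.9 6.7] w 0.16
slide units [0.04 0.01 0.1 ] turn units [ 0.04  0.04 -0.  ] jaw now 27.0
[ 0.35000397 -0.18404401 -0.00302758]
```

View pics/side3.png

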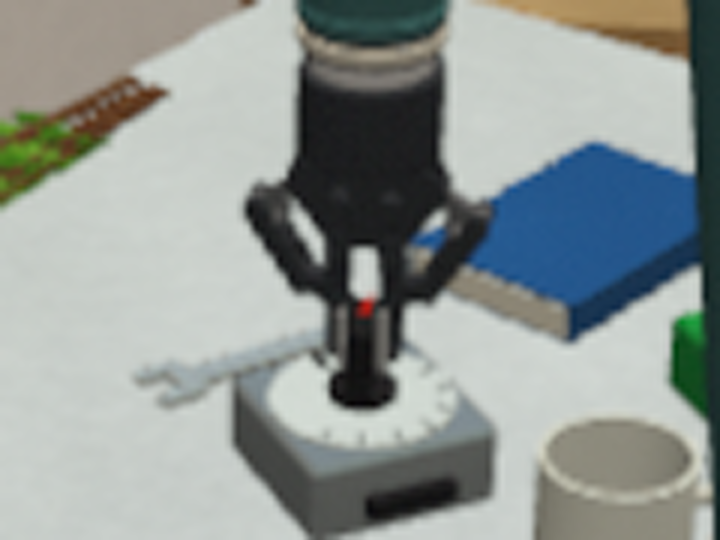

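Gripped: width 0.16, about 14 mm, and square to the bar. Turning counter-clockwise now.

```bash

python3 -m creep '[{"slide":[0,0,0],"angular":[0,0,-0.7]},{"slide":[0,0,0],"angular":[0,0,-0.7]},{"slide":[0,0,0],"angular":[0,0,-0.7]},{"slide":[0,0,0],"angular":[0,0,-0.7]},{"slide":[0,0,0],"angular":[0,0,-0.7]}]'
python3 -m creep '[{"slide":[0,0,0],"angular":[0,0,-0.7]},{"slide":[0,0,0],"angular":[0,0,-0.7]},{"slide":[0,0,0],"angular":[0,0,-0.7]},{"slide":[0,0,0],"angular":[0,0,-0.7]},{"slide":[0,0,0],"angular":[0,0,-0.7]}]'
python3 - <<'E'
from h import *
plan(.525,-.240,.239,61);print(bot.read_state()['torque'])
E
python3 -m creep '[{"slide":[0,0,0],"angular":[0,0,-0.5]},{"slide":[0,0,0],"angular":[0,0,-0.5]},{"slide":[0,0,0],"angular":[0,0,0]}]'
python3 - <<'E'
from h import *
plan(.525,-.240,.239,61);print(bot.read_state()['torque'])
E
```

```text
time: 6.18
tool_pos: [0.5255, -0.2408, 0.2415]
tcp_rot: [1.299, 2.856, 0.002]
wrist_force: [3.5, 3.6, 5.1]
width: 0.156
time: 6.6
tool_pos: [0.5259, -0.2404, 0.2415]
tcp_rot: [0.941, 2.992, 0.003]
wrist_force: [4.7, 4.7, 5.6]
width: 0.16
t 6.6 pos [ 0.5259 -0.2404  0.2415] q6 -1.436 F [4.7 4.7 5.6] w 0.16
slide units [ 0.04 -0.01  0.1 ] turn units [ 0.04  0.06 -1.48] jaw now 55.1
[ 0.80496577 -0.73263762 -0.09986499]
time: 6.85
tool_pos: [0.5259, -0.2403, 0.2415]
tcp_rot: [0.837, 3.023, 0.003]
wrist_force: [5.0, 4.9, 4.8]
width: 0.152
t 6.85 pos [ 0.5259 -0.2403  0.2415] q6 -1.505 F [5.  4.9 4.8] w 0.152
slide units [ 0.04 -0.01  0.1 ] turn units [ 0.04  0.06 -0.49] jaw now 59.0
[ 0.85011477 -0.83293493 -0.01644248]
```

```bash

python3 -m creep '[{"slide":[0,0,0],"angular":[0,0,-0.5]},{"slide":[0,0,0],"angular":[0,0,0]}]'
python3 -c "
from h import *
plan(.525,-.240,.239,61);print(bot.read_state()['torque'])"
python3 -m creep '[{"slide":[0,0,0],"angular":[0,0,-0.5]},{"slide":[0,0,0],"angular":[0,0,0]}]'
python3 -c "
from h import *
plan(.525,-.240,.239,61);print(bot.read_state()['torque'])"
python3 -m creep '[{"slide":[0,0,0],"angular":[0,0,-0.5]},{"slide":[0,0,0],"angular":[0,0,0]}]'
python3 -c "
from h import *
plan(.525,-.240,.239,61);print(bot.read_state()['torque'])"
```

```text
time: 7.02
tool_pos: [0.526, -0.2403, 0.2415]
tcp_rot: [0.784, 3.037, 0.003]
wrist_force: [5.3, 4.7, 4.6]
width: 0.156
t 7.0167 pos [ 0.526  -0.2403  0.2415] q6 -1.54 F [5.3 4.7 4.6] w 0.156
slide units [ 0.04 -0.01  0.1 ] turn units [0.04 0.07 0.01] jaw now 61.0
[ 0.83585298 -0.77274223 -0.00524595]
time: 7.18
tool_pos: [0.526, -0.2403, 0.2415]
tcp_rot: [0.734, 3.049, 0.003]
wrist_force: [4.8, 5.8, 3.9]
width: 0.155
t 7.1833 pos [ 0.526  -0.2403  0.2415] q6 -1.573 F [4.8 5.8 3.9] w 0.155
slide units [ 0.04 -0.01  0.1 ] turn units [0.05 0.07 0.48] jaw now 62.9
[ 0.76492414 -0.72996192 -0.76070694]
time: 7.35
tool_pos: [0.526, -0.2404, 0.2415]
tcp_rot: [0.684, 3.06, 0.004]
wrist_force: [6.0, 4.6, 5.4]
width: 0.157
t 7.35 pos [ 0.526  -0.2404  0.2415] q6 -1.607 F [6.  4.6 5.4] w 0.157
slide units [ 0.04 -0.    0.1 ] turn units [0.06 0.07 0.95] jaw now 64.8
[ 0.77365081 -0.73657972 -1.38368892]
```

Torque rose to -1.4 N m, so the knob is at its stop. I'll hold briefly, release, lift and look.

```bash

python3 -m creep '[{"slide":[0,0,0],"angular":[0,0,0]},{"slide":[0,0,0],"angular":[0,0,0]},{"slide":[0,0,0],"angular":[0,0,0]}]'
python3 -m creep '[{"slide":[0,0,0],"angular":[0,0,0]},{"slide":[0,0,0],"angular":[0,0,0]},{"slide":[0,0,0],"angular":[0,0,0]},{"slide":[0,0,0],"angular":[0,0,0]},{"slide":[0,0,0],"angular":[0,0,0]}]' -1
python3 -m creep '[{"slide":[0,0,-0.5],"angular":[0,0,0]},{"slide":[0,0,-1],"angular":[0,0,0]},{"slide":[0,0,-1],"angular":[0,0,0]},{"slide":[0,0,-1],"angular":[0,0,0]},{"slide":[0,0,-1],"angular":[0,0,0]}]'
python3 - <<'E'
from h import *
plan(.5465,.170,.345,77.9)
for n in("side","top"):
    p,d=imaging.read_camera(n);u,v=map(int,proj(n,[.525,-.24,.08]));crop(p,u-60,v-45,u+60,v+45,6,f"pics/{n}4.png")
E
```

```text
time: 7.6
tool_pos: [0.5259, -0.2404, 0.2415]
tcp_rot: [0.686, 3.06, 0.004]
wrist_force: [4.7, 4.3, 4.5]
width: 0.155
time: 8.02
tool_pos: [0.5237, -0.2409, 0.2392]
tcp_rot: [-0.68, -3.066, 0.0]
wrist_force: [0.3, -0.0, -0.5]
width: 0.852
time: 8.43
tool_pos: [0.5239, -0.2409, 0.3542]
tcp_rot: [0.68, 3.067, -0.0]
wrist_force: [0.6, -0.8, -0.2]
width: 0.998
t 8.4333 pos [ 0.5239 -0.2409  0.3542] q6 -1.608 F [ 0.6 -0.8 -0.2] w 0.998
slide units [ 6.13 15.28  0.36] turn units [-0.    0.   -3.23] jaw now 65.0
```

View pics/side4.png

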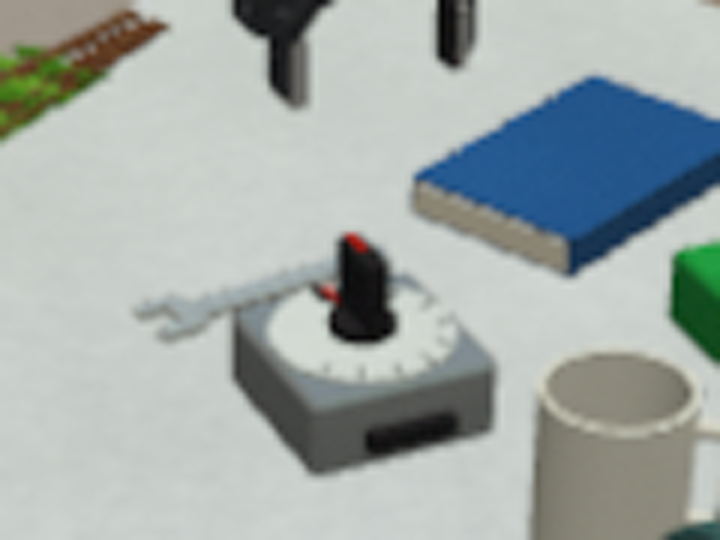

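View pics/top4.png

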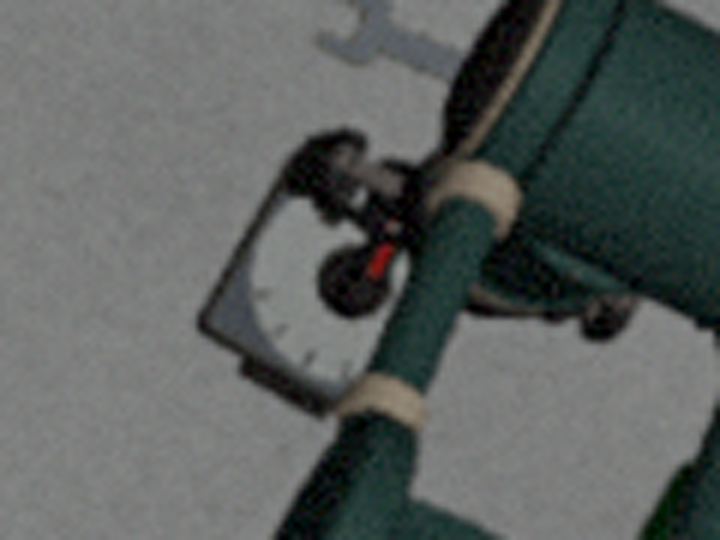

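The side view shows the red pointer against the stop block at about (325,290). Moving above the bolt next; I'll check the knob from the top once the view is clear.

```bash

python3 -m creep '[{"slide":[0.38,0.95,0],"angular":[0,0,0]},{"slide":[0.38,0.95,0],"angular":[0,0,0]},{"slide":[0.38,0.95,0],"angular":[0,0,0]},{"slide":[0.38,0.95,0],"angular":[0,0,0]},{"slide":[0.38,0.95,0],"angular":[0,0,0]}]'
python3 -m creep '[{"slide":[0.38,0.95,0],"angular":[0,0,0]},{"slide":[0.38,0.95,0],"angular":[0,0,0]},{"slide":[0.38,0.95,0],"angular":[0,0,0]},{"slide":[0.38,0.95,0],"angular":[0,0,0]},{"slide":[0.38,0.95,0],"angular":[0,0,0]}]'
python3 -m creep '[{"slide":[0.38,0.95,0],"angular":[0,0,0]},{"slide":[0.38,0.95,0],"angular":[0,0,0]},{"slide":[0.38,0.95,0],"angular":[0,0,0]},{"slide":[0.38,0.95,0],"angular":[0,0,0]},{"slide":[0.38,0.95,0],"angular":[0,0,0]}]'
python3 -m creep '[{"slide":[0.38,0.95,0.3],"angular":[0,0,0]},{"slide":[0,0,0],"angular":[0,0,-0.8]},{"slide":[0,0,0],"angular":[0,0,-0.8]},{"slide":[0,0,0],"angular":[0,0,-0.8]},{"slide":[0,0,0],"angular":[0,0,-0.8]}]'
python3 - <<'E'
from h import *
plan(.5465,.170,.225,77.9)
for n,q in(("side",[.5465,.17,.12]),("top",[.525,-.24,.08])):
    p,d=imaging.read_camera(n);u,v=map(int,proj(n,q));print(u,v);crop(p,u-60,v-45,u+60,v+45,6,f"pics/{n}5.png")
    if n=="top":crop(p,200,120,320,240,5,"pics/top5b.png")
s=bot.read_state();Rm=R.from_rotvec(s['tcp_rot']).as_matrix()
u,v=map(int,proj("side",[.5465,.17,.12]))
for sg in(1,0,-1):print("tip exp",(proj("side",s['tool_pos']+Rm@[0,sg*.0425,.160])+.5-[u-60,v-45])*6-.5)
for z in(.084,.098):print((proj("side",[.5465,.17,z])+.5-[u-60,v-45])*6-.5)
E
```

```text
time: 8.95
tool_pos: [0.5308, -0.1122, 0.3521]
tcp_rot: [-0.681, -3.066, 0.0]
wrist_force: [0.3, -0.9, -0.3]
width: 0.998
time: 9.37
tool_pos: [0.538, 0.0157, 0.3521]
tcp_rot: [-0.68, -3.066, 0.0]
wrist_force: [0.1, -0.2, 0.1]
width: 1.002
time: 9.78
tool_pos: [0.5452, 0.1433, 0.352]
tcp_rot: [-0.68, -3.066, 0.001]
wrist_force: [0.2, 0.1, -0.3]
width: 1.002
time: 10.2
tool_pos: [0.5467, 0.168, 0.3443]
tcp_rot: [-0.329, -3.123, 0.001]
wrist_force: [-0.6, -0.0, 0.5]
width: 0.998
t 10.2 pos [0.5467 0.168  0.3443] q6 -1.106 F [-0.6 -0.   0.5] w 0.998
slide units [0.02 0.08 4.77] turn units [-0.01 -0.01  0.02] jaw now 78.0
247 216
398 204
tip exp [270.0863356  185.21611382]
tip exp [355.58516798 149.29575798]
tip exp [438.27351584 114.55616217]
[371.96952643 341.61100584]
[369.27283723 316.06869199]
```

View pics/side5.png

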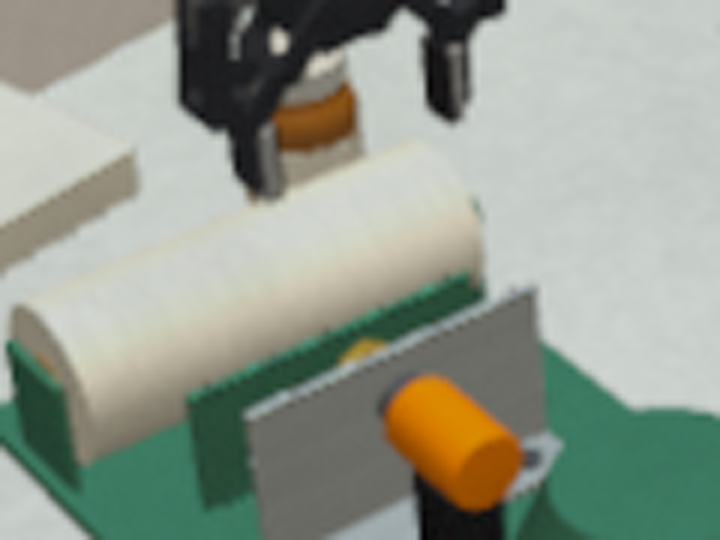

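View pics/top5.png

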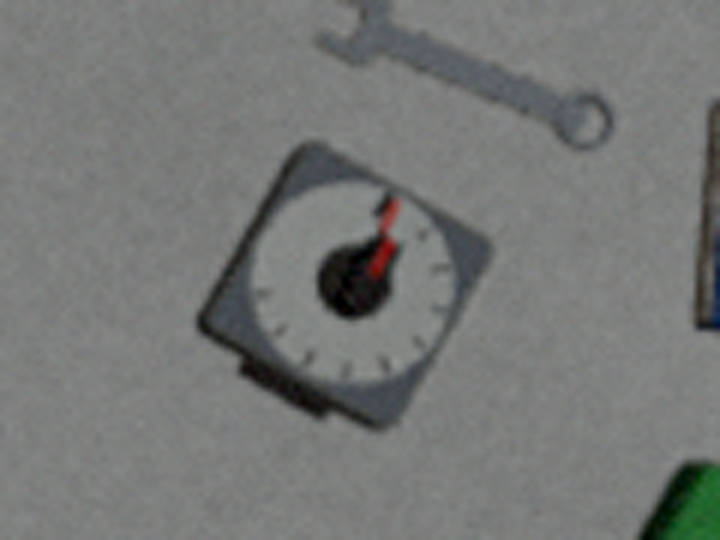

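View pics/top5b.png

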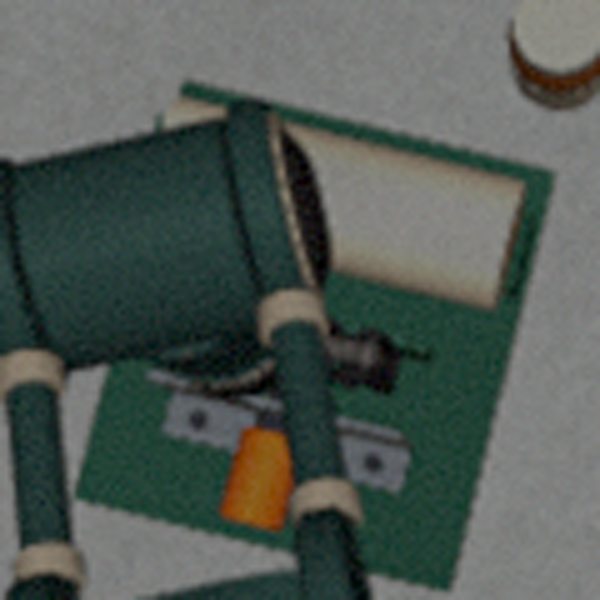

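The top view shows the pointer lying against the stop. In the side view the bolt, at about (365,350), is within 2 mm of my estimate. Descending astride it.

```bash

python3 -m creep '[{"slide":[0,0.1,0.6],"angular":[0,0,0]},{"slide":[0,0,0.6],"angular":[0,0,0]},{"slide":[0,0,0.6],"angular":[0,0,0]},{"slide":[0,0,0.6],"angular":[0,0,0]},{"slide":[0,0,0.6],"angular":[0,0,0]}]'
python3 - <<'E'
from h import *
plan(.5465,.170,.223,77.9)
for n,q in(("side",[.5465,.17,.12]),("top",[.5465,.17,.08])):
    p,d=imaging.read_camera(n);u,v=map(int,proj(n,q));crop(p,u-60,v-45,u+60,v+45,6,f"pics/{n}6.png")
E
```

```text
time: 10.72
tool_pos: [0.5474, 0.17, 0.269]
tcp_rot: [-0.337, -3.123, 0.0]
wrist_force: [0.1, 0.9, -0.4]
width: 1.0
t 10.7167 pos [0.5474 0.17   0.269 ] q6 -1.098 F [ 0.1  0.9 -0.4] w 1.0
slide units [ 0.03 -0.01  1.84] turn units [-0.   -0.   -0.06] jaw now 77.7
```

View pics/side6.png

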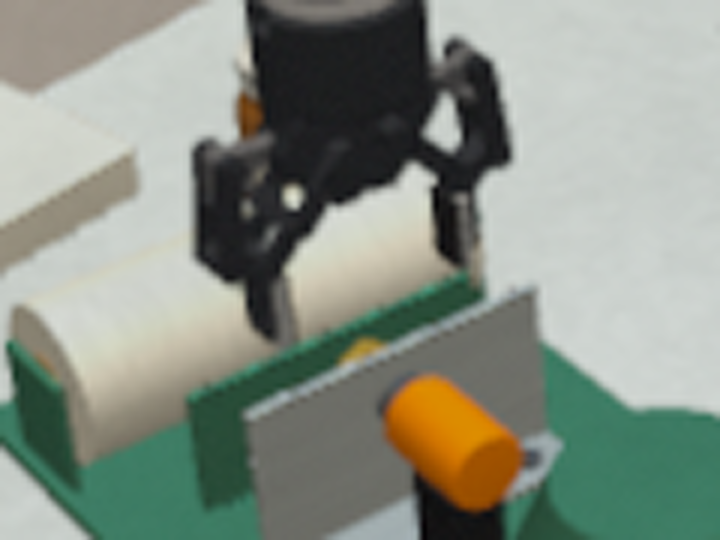

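```bash

python3 -m creep '[{"slide":[-0.06,0.04,0.4],"angular":[0,0,0]},{"slide":[0,0,0.4],"angular":[0,0,0]},{"slide":[0,0,0.4],"angular":[0,0,0]},{"slide":[0,0,0.4],"angular":[0,0,0]},{"slide":[0,0,0.25],"angular":[0,0,0]}]'
python3 -m creep '[{"slide":[0,0,0],"angular":[0,0,0]},{"slide":[0,0,0],"angular":[0,0,0]}]'
python3 - <<'E'
from h import *
plan(.5465,.170,.223,77.9)
p,d=imaging.read_camera("side");u,v=map(int,proj("side",[.5465,.17,.12]));crop(p,u-60,v-45,u+60,v+45,6,f"pics/side7.png")
E
```

```text
time: 11.23
tool_pos: [0.5488, 0.1707, 0.2219]
tcp_rot: [-0.334, -3.122, 0.001]
wrist_force: [-0.1, 0.4, 0.2]
width: 1.0
time: 11.4
tool_pos: [0.549, 0.1708, 0.2227]
tcp_rot: [-0.334, -3.122, 0.001]
wrist_force: [0.4, 0.3, 1.0]
width: 0.999
t 11.4 pos [0.549  0.1708 0.2227] q6 -1.099 F [0.4 0.3 1. ] w 0.999
slide units [ 0.09 -0.05 -0.01] turn units [-0.01 -0.02 -0.03] jaw now 77.8
```

View pics/side7.png

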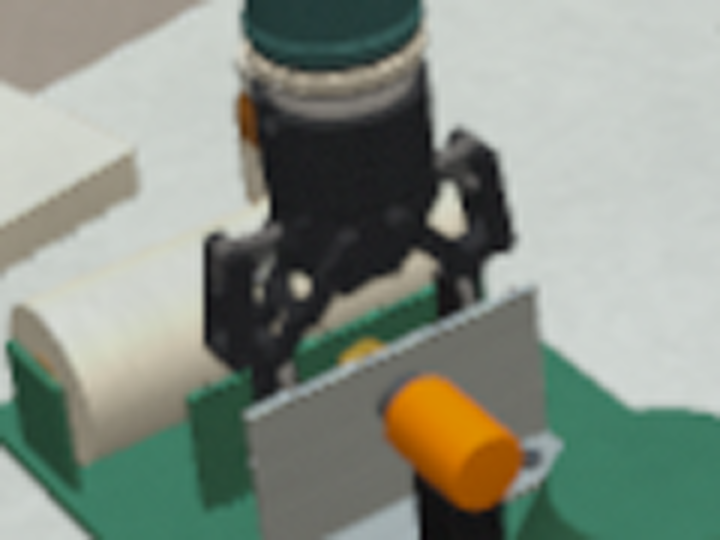

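The side view shows both fingers in the gap, with the brass head at about (360,350) between them and no contact force. Closing.

```bash

python3 -m creep '[{"slide":[0,0,0],"angular":[0,0,0]},{"slide":[0,0,0],"angular":[0,0,0]},{"slide":[0,0,0],"angular":[0,0,0]},{"slide":[0,0,0],"angular":[0,0,0]},{"slide":[0,0,0],"angular":[0,0,0]}]' 1 70
for i in 1; do python3 -m creep '[{"slide":[0,0,0],"angular":[0,0,0]},{"slide":[0,0,0],"angular":[0,0,0]},{"slide":[0,0,0],"angular":[0,0,0]},{"slide":[0,0,0],"angular":[0,0,0]},{"slide":[0,0,0],"angular":[0,0,0]}]'; done
python3 -m creep '[{"slide":[0,0,0],"angular":[0,0,0]},{"slide":[0,0,0],"angular":[0,0,0]},{"slide":[0,0,0],"angular":[0,0,0]},{"slide":[0,0,0],"angular":[0,0,0]},{"slide":[0,0,0],"angular":[0,0,0]}]'
python3 -m creep '[{"slide":[0,0,0],"angular":[0,0,0]},{"slide":[0,0,0],"angular":[0,0,0]},{"slide":[0,0,0],"angular":[0,0,0]},{"slide":[0,0,0],"angular":[0,0,0]},{"slide":[0,0,0],"angular":[0,0,0]}]'
python3 -m creep '[{"slide":[0,0,0],"angular":[0,0,0]},{"slide":[0,0,0],"angular":[0,0,0]},{"slide":[0,0,0],"angular":[0,0,0]},{"slide":[0,0,0],"angular":[0,0,0]},{"slide":[0,0,0],"angular":[0,0,0]}]'
python3 - <<'E'
from h import *
plan(.5465,.170,.223,77.9);print(bot.read_state()['torque'])
p,d=imaging.read_camera("side");u,v=map(int,proj("side",[.5465,.17,.12]));crop(p,u-60,v-45,u+60,v+45,6,f"pics/side8.png")
E
```

```text
time: 11.87
tool_pos: [0.5495, 0.1712, 0.2239]
tcp_rot: [0.335, 3.123, 0.002]
wrist_force: [1.7, 21.8, 3.9]
width: 0.3
time: 12.28
tool_pos: [0.5495, 0.1716, 0.2242]
tcp_rot: [0.334, 3.123, 0.003]
wrist_force: [-0.5, 5.3, 3.4]
width: 0.267
time: 12.7
tool_pos: [0.5495, 0.1716, 0.2242]
tcp_rot: [0.334, 3.123, 0.003]
wrist_force: [-0.4, 5.2, 3.6]
width: 0.27
time: 13.12
tool_pos: [0.5496, 0.1716, 0.2242]
tcp_rot: [0.334, 3.123, 0.003]
wrist_force: [-0.4, 4.7, 3.6]
width: 0.27
time: 13.53
tool_pos: [0.5495, 0.1716, 0.2242]
tcp_rot: [0.334, 3.123, 0.003]
wrist_force: [-1.7, 5.0, 2.8]
width: 0.269
t 13.5333 pos [0.5495 0.1716 0.2242] q6 -1.099 F [-1.7  5.   2.8] w 0.269
slide units [ 0.11 -0.09  0.05] turn units [ 0.03  0.01 -0.03] jaw now 77.8
[ 0.91000853  0.16411448 -0.03289606]
```

View pics/side8.png

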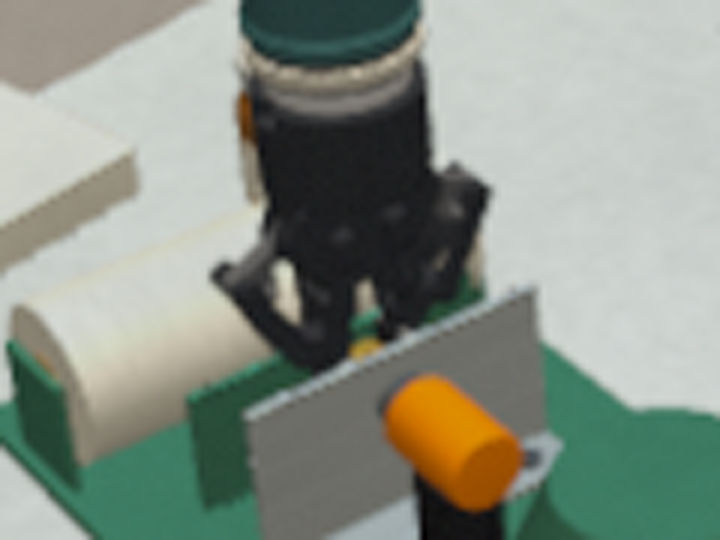

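Width is steady at 0.27, about 23–24 mm, so the grip is on the flats. One more settle and a last check of the knob and the loose objects.

```bash

python3 -m creep '[{"slide":[0,0,0],"angular":[0,0,0]},{"slide":[0,0,0],"angular":[0,0,0]},{"slide":[0,0,0],"angular":[0,0,0]},{"slide":[0,0,0],"angular":[0,0,0]},{"slide":[0,0,0],"angular":[0,0,0]}]'
python3 -m creep '[{"slide":[0,0,0],"angular":[0,0,0]},{"slide":[0,0,0],"angular":[0,0,0]},{"slide":[0,0,0],"angular":[0,0,0]},{"slide":[0,0,0],"angular":[0,0,0]},{"slide":[0,0,0],"angular":[0,0,0]}]'
python3 - <<'E'
from h import *
plan(.5465,.170,.223,77.9)
p,d=imaging.read_camera("top");cv2.imwrite("pics/top9.png",p[:,:,::-1]);
P=p.astype(int);m=(P[...,0]>P[...,1]+40)&(P[...,0]>P[...,2]+40);v,u=np.nonzero(m[185:225,380:415]);u+=380;v+=185
Q=np.array([ray("top",a,b,.099)[:2] for a,b in zip(u,v)]);U=np.linalg.svd(Q-Q.mean(0))[2][0];U*=np.sign(U[0]);print(np.degrees(np.arctan2(U[1],U[0])),len(u))
crop(p,360,175,440,235,8,"pics/top9c.png")
E
```

```text
time: 14.0
tool_pos: [0.5495, 0.1716, 0.2242]
tcp_rot: [0.334, 3.123, 0.003]
wrist_force: [-0.9, 5.4, 2.8]
width: 0.27
time: 14.42
tool_pos: [0.5495, 0.1716, 0.2242]
tcp_rot: [0.334, 3.123, 0.003]
wrist_force: [-1.0, 4.8, 3.4]
width: 0.27
t 14.4167 pos [0.5495 0.1716 0.2242] q6 -1.099 F [-1.   4.8  3.4] w 0.27
slide units [ 0.11 -0.09  0.05] turn units [ 0.03  0.01 -0.03] jaw now 77.8
-13.462685256162736 29
```

View pics/top9.png

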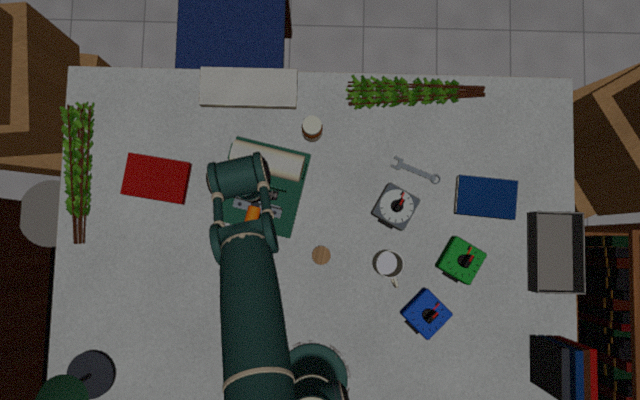

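View pics/top9c.png

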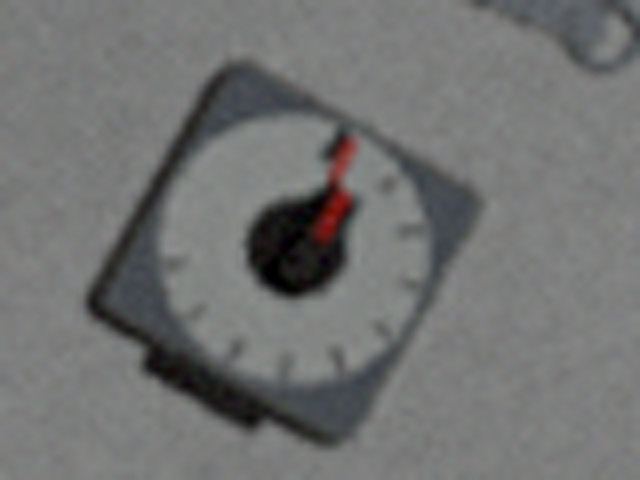

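```bash
python3 -c "
from workcell import order,bot
print(order.finish_job());s=bot.read_state();print(s['time'],s['width'],s['wrist_force'])"
```

```text
the job is handed in; nothing more can be done
None
the job is handed in; nothing more can be done
```

I turned the counter knob back to its zero stop, then gripped the brass bolt head in the gap with 70 N and handed the job in at about 14.5 s. No verdict was reported, and the state could not be read after hand-in.

**Knob:** I turned it about 34° counter-clockwise until the wrist torque climbed to 1.4 N m against the stop, then released it. The last top view shows the pointer against the stop block, with the bar along the counter's x to within a few degrees. A numeric line fit to all the red pixels gave -13° instead of about -29°. I put that down to two red parts at different heights and relied on the stop contact and the picture.

**Bolt:** The gripper width held at 0.27 (about 23–24 mm, the size across the flats) for over 2 s, with steady wrist forces below 6 N. I did not measure the bolt's rotation directly; the constant width is what suggests it has stopped. The side view put the bolt a few millimetres from the top view's estimate, so I shifted slightly towards it. The grasp point was about 3 mm from the top-view estimate, against the 25 mm allowed.

**Other objects:** In the last top view the books, mug, jar, twine and spanner stand where they were at the start.

**Refused calls:** My first four move calls were refused because a key was missing from their rows. They caused no motion, and I resent the slide with the key added.

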